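# Blow off the spring-jaw jig, then hold its jaw open at the mark

### The arm

A 6-joint arm with a two-finger parallel gripper is mounted at the origin on the work surface. World frame = base frame: x ahead of the robot, y to its left, z up, the work surface at z = 0. Lengths are in mm, angles in rad, forces in N, time in s.
With the tool pointing down it reaches from about 350 to 775 mm from the base axis. Payload 7.3 kg.
Tool frame: the origin (TCP) lies at the very end of the fingers, on their centre line; the grasp point (between the pads) lies 19 mm behind it (bot.grip_point_offset is the distance from the TCP to the grasp point, in mm); z points along the fingers, y is the line along which they close (so a half turn about z gives the same grasp; the last joint's range is limited). The gripper opens to 92 mm and grips with 3 to 60 N. Pads are 19 mm wide; open, the fingers measure 130 mm over their backs; the gripper's body (75 mm by 190 mm) begins 47 mm behind the grasp point.
Start: joints at [-1.286, 0.342, 1.524, -0, 1.275, -0.146], TCP at [219.263, -477.042, 226.741] pointing down, gripper open.
Joint ranges: [-2.53, 2.53], [-0.77, 2.02], [0.04, 2.7], [-1, 4.14], [0.28, 2.66], [-3.11, 3.11]. Speed limits (rad/s): [2.57, 2.57, 3.14, 3.14, 3.14, 3.14].

### API

Orientations are given as [roll, pitch, yaw] about the fixed x, y, z axes, in that order (R = Rz(yaw) Ry(pitch) Rx(roll)).
In Python, from plant import bot gives the robot as it stands. The module is installed in compiled form; this text tells all that it offers.
- The arm moves only by the shell command python3 -m jog 'ROWS' [OPENING]. ROWS is JSON, a list of rows, each a list of 6 numbers: the shift along the tool's x, y, z in mm, then the turn, a rotation vector about the tool's x, y, z in rad. In form: [[dx, dy, dz, rx, ry, rz], ...]. A call has 1 to 12 rows; each row shifts and turns the commanded pose from where the row before left it, along the tool's axes as they then stand; what a row does not reach is not made up. A row lasts 1/10 s, in which the tool goes at most 50 mm and 8.59 degrees, less where a joint would pass 70% of its speed; a pose out of reach is approached as far as the arm can. A call with a gripper value outside its range is refused whole. OPENING is the opening in per cent of the stroke, from 0 (shut) to 100 (fully open), set as the call begins (- or left out, the last holds). The fingers move at their own pace and stop on an object; the grip force is fixed at half the most. Time passes only in rows, so rows that do not move let the fingers close. It gives the time, the measured TCP pose, the force, the opening and the grip force at its end, in the units of the state.
- bot.get_obs(): the state, without advancing time (a new reading comes with each control period).
- bot.capture(name): name is "side" or "top"; returns the picture (420x560x3 uint8, red, green, blue); there is no depth.
- bot.camera_model(name): a dict with "fx", "fy", "cx", "cy" (pixels), "dist_coeffs" ([k1, k2, p1, p2, k3] as OpenCV has them; the pictures are not rectified), "position" and "orientation" of the camera in the world. Camera axes: x right, y down, z forward; pixel columns grow to the right and rows downward; lengths in mm; the calibration is good to about 2 mm. A picture is of the moment at which its call begins. camera_model takes no time and is no camera call.
- bot.close_job(): hands the job in; it is judged then, once.
Trained networks look in the newest picture that a camera, given by its name, has taken for a name from the list of things; names that differ only in an ending like _2 or _b are one class to them, and where a whole thing is asked for, a point or a joint stands for the part that bears it (a point fixed in the world has none). Each returns a list of dicts, best first, with "p" (0 to 1); they miss things now and then, are a little off and sometimes report something else, mostly with a low value. They report only what shows in the picture. A call takes as long as a camera call.
- bot.outline_of(target, camera): "mask" (420x560 bool, what is visible of it) and "pixel" ([column, row] in pixels, amid what is visible of it).
The state is a dict: "time": time; "joint_positions": joint angles; "dq": joint speeds; "tau": joint torques, N m; "tool_pos": TCP position; "tcp_rot": TCP orientation; "contact_force": force on the tool from outside, world axes, zero at the start; "moment": the same for the moment, N m; "grip_width": finger opening in mm; "finger_force": force on a finger pad.
Only numpy, scipy, OpenCV 4.12 (cv2) and the standard library are available. Lean on these libraries where they do the work, as an engineer would, in place of code of your own. Each camera call takes 0.05 s, during which the arm holds its last target. There are 200 camera calls.

### The job

Blow the chips off the clamping jig with the air gun lying in its cradle: squeeze its trigger all the way in and let it spring back. Then pull the jig's sprung jaw open by its bow handle until the jaw's pointer lines up with the index clip on the scale, and finish while still holding it there, so that the next blank can be laid in. Leave the glue bottle, the wooden blank, the screwdriver and the skateboard wheel where they are.

Things in the scene. Friction and masses are not known exactly. Their poses are not given: they have to be found in the camera images.
- jig: Jig screwed to the bench: wooden board 320 x 150 x 18 mm, aluminium rail along its own x, fixed wooden jaw at the +x end, steel scale bar with dark ticks on the +y side. Origin: centre of its underside. The moving jaw opens along own -x (roughly towards the robot; yaw within 0.4 rad). Nothing but the bow handle is higher than 75 mm above the bench.
- jaw (a joint): Travel of the moving jaw in m: 0 shut (as at the start), grows as it is pulled along the jig's -x, 0.11 at the end stop. A spring pulls it back if let go: about 5 N at 0, 15 N at 0.085 m.
- jaw_handle (a point): Middle of the moving jaw's steel bow handle: level round bar 14 mm thick along the jig's y, axis 95 mm above the bench, 70 mm free between its two end posts, 43 mm free below. The wooden jaw stands 65 to 90 mm from it (jig +x side), top at 75 mm. Pinch the bar from above, one finger on its +x and one on its -x side. Axes are the jig's.
- pointer (a point): Tip of the small dark steel pointer, 3 mm wide, that sticks out of the moving jaw towards the scale (jig +y), 39 mm above the bench; same place along the slide as the handle bar, 57 mm to its +y side. Moves with the jaw; axes are the jig's.
- index_mark: Aluminium index clip fixed on the scale bar: foot 14 x 22 mm with an upright blade 3 mm thick, 18 mm tall. Origin: under the clip, 28 mm above the bench, in the blade's plane; axes are the jig's. Lined up = pointer and this origin equal along the jig's x (within 6 mm). It lies 45 to 85 mm to the jig's -x from where the pointer starts; the pointer passes without touching.
- air_gun: Air gun on its side, fixed in a wooden cradle. Origin: on the bench below the grip's middle line. Own x: along the grip, butt to barrel; yaw within 0.3 rad. Black grip: y -14 to +14 mm, x -80 to +52 mm, mid-height 60 mm, 26 mm thick. Cradle blocks below it at x -78 to -54 mm and from +40 mm on; base plate 14 mm thick. Barrel across at x = 62 mm, nozzle to -y. Trigger on the -y side.
- trigger (a joint): Trigger angle in rad: 0 released, grows as it is squeezed towards the grip, 0.28 fully in (above 0.22 counts as in, below 0.06 as released). Sprung: about 3 N at the pad at first, 8 N fully in; returns by itself.
- trigger_pad (a point): Place to press, on the trigger's centre line: steel lever 80 mm long, 8 mm thick, 18 mm tall, mid-height 60 mm, pivoted at x 45, y -22 mm of the air gun's frame. There this point is at x -7, y -41 mm released and x -10, y -26 mm fully in. Across grip and trigger (+y face of the grip to the lever's outer face) it is 59 mm released, 44 mm fully in.
- glue_bottle: White glue bottle with black cap, 60 mm across, 170 mm tall, standing loose, origin at its underside. Bystander.
- blank: Loose wooden blank 110 x 42 x 35 mm lying on the bench, origin at the centre of its underside. Bystander.
- screwdriver: Loose screwdriver lying on the bench beyond the air gun. Bystander.
- wheel: Loose yellow skateboard wheel, 52 mm across, 34 mm tall, lying flat, origin at the centre of its underside. Bystander.

How it is judged (in metres and radians):
On the way, in this order (a step that is already met when the one before it is completed fails the run):
1. the air gun's trigger is squeezed all the way in (value of joint trigger above 0.22 rad), for 0.2 s.
2. the trigger is let go and has sprung back (value of joint trigger below 0.06 rad), for 0.2 s.
3. the jaw is pulled open by hand to the index clip and held (x of pointer in the frame of index_mark between -0.006 and 0.006 m and contact force between the fingers and jaw above 3 N), for 0.5 s.
At the end, for the whole second after the job is handed in: The fingers hold the jaw (more than 3 N of contact) still, with its pointer within 6 mm of the index clip along the slide, nothing loose touching the jaw; the trigger is released (below 0.06 rad) (all of step 3 and value of joint jaw above 0.035 m and velocity of joint jaw between -0.01 and 0.01 m/s and value of joint trigger below 0.06 rad and contact force between jaw and glue_bottle below 0.5 N and contact force between jaw and blank below 0.5 N and contact force between jaw and screwdriver below 0.5 N and contact force between jaw and wheel below 0.5 N); the arm keeps its last pose, push and grip.
It fails at once if the glue bottle is pushed away (more than 30 mm) or knocked over (distance of glue_bottle from where it was at the start of the episode above 0.03 m or angle between glue_bottle's own z axis and vertical above 0.5 rad).
It fails at once if the wooden blank is pushed away (more than 30 mm) or knocked over (distance of blank from where it was at the start of the episode above 0.03 m or angle between blank's own z axis and vertical above 0.5 rad).
It fails at once if the screwdriver is pushed away (more than 30 mm) (distance of screwdriver from where it was at the start of the episode above 0.03 m).
It fails at once if the wheel is pushed away (more than 30 mm) or knocked over (distance of wheel from where it was at the start of the episode above 0.03 m or angle between wheel's own z axis and vertical above 0.5 rad).
It also fails if it takes over 48 s, if anything falls off the work surface, if the arm or the gripper's body presses on something with over 40 N, if the wrist force passes 120 N, or if a joint passes its speed limit or range.

## Working session

There is one attempt and no reset: what is moved stays moved. The work goes in short steps, Python scripts to look and compute and a shell command to move; the robot and the scene stay as the last step left them, time stands still between calls to the robot, and variables do not carry over. Pictures are saved under pics/ and viewed, at most 10 in all, crops included, and the job is handed in when it is done.

```bash
mkdir -p pics; cat > h.py <<'E'
import numpy as np, cv2
from plant import bot
from scipy.spatial.transform import Rotation as R
def cam(n):
    c=bot.camera_model(n); K=np.array([[c["fx"],0,c["cx"]],[0,c["fy"],c["cy"]],[0,0,1.]])
    o=np.array(c["orientation"],float)
    Rm=o if o.shape==(3,3) else R.from_euler('xyz',o).as_matrix()
    return K,np.array(c["dist_coeffs"],float),np.array(c["position"],float),Rm
def px2w(n,p,z):
    K,d,t,Rm=cam(n); u=cv2.undistortPoints(np.array(p,float).reshape(-1,1,2),K,d).reshape(-1,2)
    r=np.c_[u,np.ones(len(u))]@Rm.T
    return t+r*((z-t[2])/r[:,2])[:,None]
def w2px(n,P):
    K,d,t,Rm=cam(n); q=(np.array(P,float).reshape(-1,3)-t)@Rm
    return cv2.projectPoints(q,np.zeros(3),np.zeros(3),K,d)[0].reshape(-1,2)
E
python3 - <<'E'
from h import *
for n in("top","side"):
    print(bot.camera_model(n))
    im=bot.capture(n); cv2.imwrite(f"pics/{n}0.png",cv2.cvtColor(im,cv2.COLOR_RGB2BGR))
    for t in("jig","jaw_handle","pointer","index_mark","air_gun","trigger","glue_bottle","blank","screwdriver","wheel"):
        for r in bot.outline_of(t,n)[:2]: print(n,t,round(r["p"],2),np.round(r["pixel"]),r["mask"].sum())
print(bot.get_obs()["time"])
E
```

```text
{'fx': 420.3611085830554, 'fy': 420.3611085830554, 'cx': 277.7542027070188, 'cy': 204.815453302013, 'dist_coeffs': array([-0.04214542,  0.        ,  0.        ,  0.        ,  0.        ]), 'position': array([ 428.79078645,    6.1433445 , 1137.2713076 ]), 'orientation': array([-2.97077017,  0.00776027, -1.55041904])}
top jig 0.66 [375. 229.] 6663
top jig 0.63 [240. 157.] 678
top jaw_handle 0.64 [376. 213.] 1336
top pointer 0.81 [379. 213.] 1441
top index_mark 0.58 [346. 239.] 43
top air_gun 0.55 [189. 238.] 4131
top air_gun 0.52 [194. 236.] 70
top trigger 0.54 [193. 234.] 121
top glue_bottle 0.69 [241. 159.] 679
top glue_bottle 0.59 [378. 215.] 1502
top blank 0.96 [112. 250.] 744
top screwdriver 0.96 [178. 148.] 413
top wheel 0.66 [452. 256.] 327
top wheel 0.22 [196. 237.] 119
{'fx': 477.1593430308089, 'fy': 477.1593430308089, 'cx': 279.3563192349397, 'cy': 204.1439829078744, 'dist_coeffs': array([0.00607728, 0.        , 0.        , 0.        , 0.        ]), 'position': array([ 371.90583092, 1224.59412837,  929.91106173]), 'orientation': array([-2.18616002,  0.00966348, -2.97290052])}
side jig 0.93 [295. 176.] 2666
side jig 0.25 [288. 250.] 138
side jaw_handle 0.96 [288. 166.] 644
side pointer 0.91 [288. 165.] 643
side pointer 0.7 [290. 253.] 160
side air_gun 0.82 [282. 272.] 3255
side trigger 0.72 [290. 252.] 186
side glue_bottle 0.87 [224. 217.] 914
side blank 0.65 [294. 325.] 955
side screwdriver 0.59 [195. 272.] 393
side wheel 0.63 [322. 148.] 124
side wheel 0.42 [290. 253.] 139
1.1
```

```bash
python3 - <<'E'
import cv2
a=cv2.imread("pics/top0.png");cv2.imwrite("pics/top_c.png",cv2.resize(a[110:310,90:490],None,fx=2,fy=2,interpolation=cv2.INTER_CUBIC))
b=cv2.imread("pics/side0.png");cv2.imwrite("pics/side_c.png",cv2.resize(b[110:360,150:410],None,fx=2.4,fy=2.4,interpolation=cv2.INTER_CUBIC))
E
```

```text
(no output)
```

View pics/top_c.png

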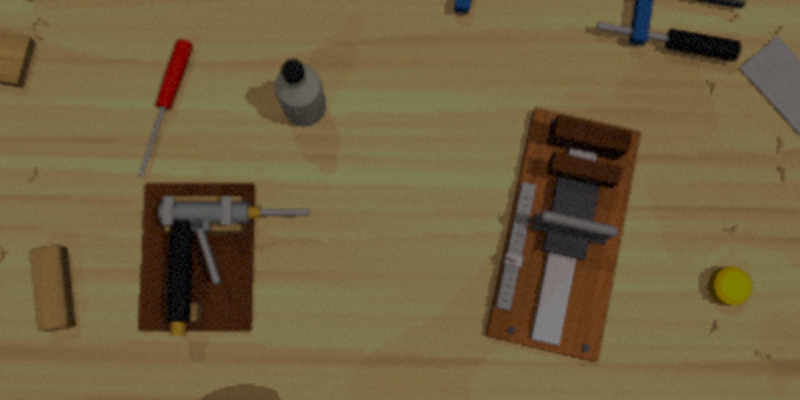

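View pics/side_c.png

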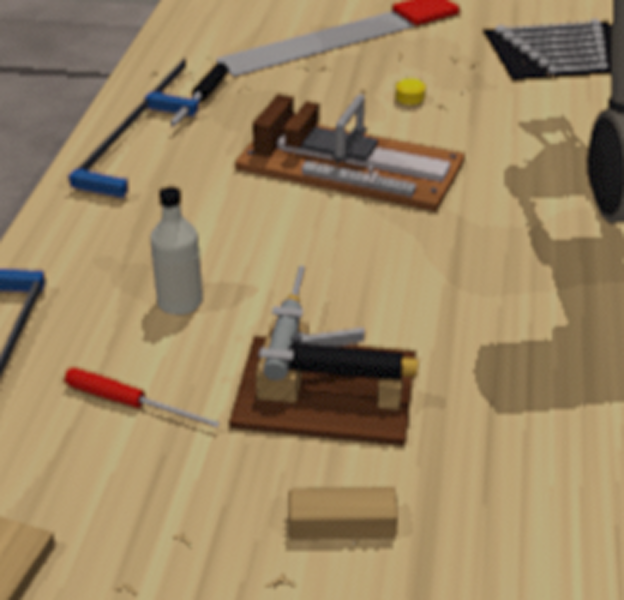

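The top view (crop = 2×, offset 90,110) shows the air gun's grip running from about (178,321) to (181,224) with the trigger on its right. The jig board corners are near (533,108), (639,131), (597,360) and (487,334), the handle bar runs (537,217)–(615,233), and the clip is near (512,260). The side view agrees.

```bash
python3 - <<'E'
from h import *
from scipy.optimize import least_squares
im=cv2.imread("pics/top0.png")
f=lambda L:[(90+a/2,110+b/2) for a,b in L]
# jig fit
C=np.array(f([(533,108),(639,131),(597,360),(487,334)]))
B=np.array([[160,75,18],[160,-75,18],[-160,-75,18],[-160,75,18.]])
def T(p,X): c,s=np.cos(p[2]),np.sin(p[2]); X=np.atleast_2d(X); return np.c_[p[0]+c*X[:,0]-s*X[:,1],p[1]+s*X[:,0]+c*X[:,1],X[:,2]]
r=least_squares(lambda p:(w2px("top",T(p,B))-C).ravel(),[450,-200,0],x_scale=[10,10,.1]); p=r.x
print("jig",p,"res",r.fun.round(1))
def inv(p,W): c,s=np.cos(p[2]),np.sin(p[2]); d=W[:,:2]-p[:2]; return np.c_[c*d[:,0]+s*d[:,1],-s*d[:,0]+c*d[:,1]]
for nm,z,L in(("bar",102,[(537,217),(615,233)]),("ptr",39,[(540,217)]),("clipfoot",30,[(512,258)])):
    W=px2w("top",f(L),z); print(nm,W.round(1).tolist(),inv(p,W).round(1).tolist())
# grip
roi=im[200:280,165:200].astype(int); m=roi.max(2)<28
ys,xs=np.nonzero(m); print("black n",len(xs))
W=px2w("top",np.c_[xs+165,ys+200],73)
mu=W.mean(0); w=np.linalg.svd(W[:,:2]-mu[:2],full_matrices=False)[2][0]; w*=np.sign(w[0]); yaw=np.arctan2(w[1],w[0]); 
l=inv([*mu[:2],yaw],W); print("grip",mu,yaw,np.percentile(l,[1,50,99],axis=0))
print("baseplate",px2w("top",f([(145,183),(255,184),(250,330),(139,330)]),14).round(1).tolist())
print("trig",px2w("top",f([(200,228),(214,283)]),69).round(1).tolist())
a=cv2.resize(im[200:290,330:420],None,fx=6.5,fy=6.5,interpolation=cv2.INTER_CUBIC); b=cv2.resize(im[200:290,150:180+20],None,fx=5,fy=6.5,interpolation=cv2.INTER_CUBIC)
cv2.imwrite("pics/z.png",np.clip(np.hstack([a[:,:550],b]).astype(float)*1.6,0,255))
print(bot.get_obs()["tcp_rot"])
E
```

```text
jig [ 5.70913732e+02 -2.35838411e+02 -2.06309347e-01] res [-0.1 -1.1  0.5 -0.7  0.3  0.8 -0.7  0.9]
bar [[576.5, -183.6, 102.0], [558.3, -280.3, 102.0]] [[-5.2, 52.3], [-3.3, -46.1]]
ptr [[585.6, -199.1, 39.0]] [[6.8, 39.0]]
clipfoot [[531.6, -163.1, 30.0]] [[-53.4, 63.1]]
black n 604
grip [503.76077554 264.71005941  73.        ] -0.0011823957329261574 [[-60.3969763  -25.48055693]
 [  0.39138453   0.31644405]
 [ 61.56017503  16.37807733]]
baseplate [[625.5, 333.6, 14.0], [627.0, 182.8, 14.0], [430.9, 180.9, 14.0], [427.4, 328.7, 14.0]]
trig [[558.6, 242.5, 69.0], [488.7, 220.8, 69.0]]
[3.14143836e+00 1.01926520e-05 4.30774547e-01][ WARN:0@0.336] global loadsave.cpp:1063 imwrite_ Unsupported depth image for selected encoder is fallbacked to CV_8U.
```

View pics/z.png

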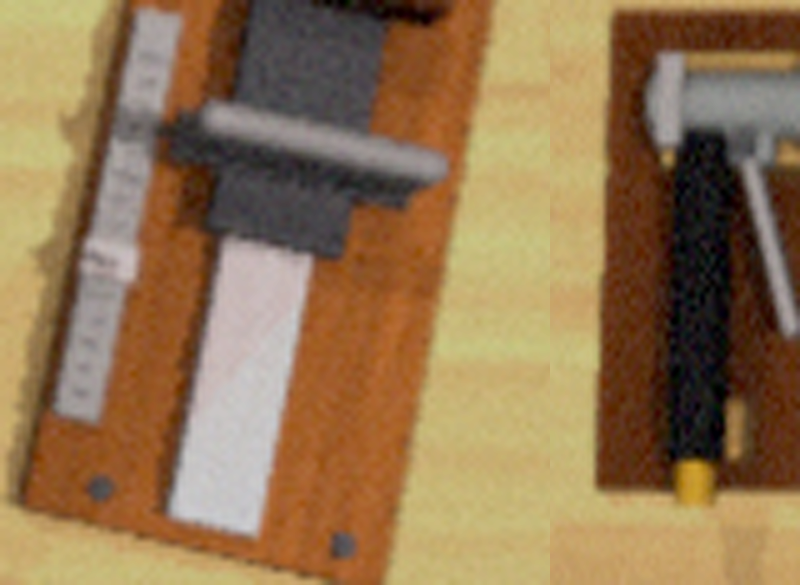

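```bash
python3 - <<'E'
from h import *
g=px2w("top",[(150+(703-550)/5,200+137/6.5),(150+(693-550)/5,200+460/6.5)],73); print("grip ends",g.round(1).tolist(),np.linalg.norm(g[0]-g[1]))
d=g[0]-g[1]; print("yaw",np.arctan2(d[1],d[0]))
b=px2w("top",[(150+153/5*1,200+137/6.5)],73)
print("lever tip/top",px2w("top",[(150+(795-550)/5,200+335/6.5),(150+(755-550)/5,200+165/6.5)],69).round(1).tolist())
print("bottle",px2w("top",[(236,146)],170), "wheel",px2w("top",[(456,253)],34))
for n in["side"]:
    print(px2w(n,[(150+293/2.4,110+361/2.4),(150+402/2.4,110+362/2.4)],60).round(1).tolist())
E
python3 -m jog '[[0,0,0,0,0,0.144],[0,0,0,0,0,0.144],[0,0,0,0,0,0.143]]' 100
```

```text
grip ends [[565.2, 266.2, 73.0], [439.2, 264.0, 73.0]] 125.9966873751147
yaw 0.017740198427003688
lever tip/top [[488.7, 215.7, 69.0], [555.1, 239.7, 69.0]]
bottle [[736.6431363  120.06900673 170.        ]] wheel [[ 499.50717167 -451.76272397   34.        ]]
[[562.0, 276.1, 60.0], [440.5, 258.4, 60.0]]
time: 1.4
tool_pos: [219.3, -477.0, 226.7]
tcp_rot: [3.142, 0.0, -0.006]
contact_force: [-0.1, -0.6, 0.2]
grip_width: 91.9
finger_force: 0.0
```

```bash
python3 -m jog '[[17,-43,0,0,0,0],[17,-43,0,0,0,0],[17,-43,0,0,0,0],[17,-43,0,0,0,0],[17,-43,0,0,0,0],[17,-43,0,0,0,0],[17,-43,0,0,0,0],[17,-43,0,0,0,0],[17,-43,0,0,0,0],[17,-43,0,0,0,0],[17,-43,0,0,0,0],[17,-43,0,0,0,0]]' 100
```

```text
time: 2.6
tool_pos: [423.8, 40.9, 227.0]
tcp_rot: [3.141, -0.001, -0.0]
contact_force: [0.1, -0.8, 1.2]
grip_width: 91.8
finger_force: 0.0
```

```bash
python3 -m jog '[[17,-43,0,0,0,0],[17,-43,0,0,0,0],[17,-43,0,0,0,0],[17,-43,0,0,0,0],[18,-44,0,0,0,0],[0,0,40,0,0,0],[0,0,40,0,0,0],[0,0,30,0,0,0],[0,0,0,0,0,0]]' 100; python3 - <<'E'
from h import *
o=bot.get_obs();print(o["tool_pos"])
a=bot.capture("side")[:,:,::-1]; b=bot.capture("top")[:,:,::-1]
cv2.imwrite("pics/g1.png",np.hstack([cv2.resize(a[180:320,220:360],(400,400)),cv2.resize(b[170:310,130:270],(400,400))]))
print(w2px("side",[[510,y,41+s] for y in(257,) for s in (0,69)]))
E
```

```text
time: 3.5
tool_pos: [506.6, 254.1, 112.5]
tcp_rot: [3.139, 0.009, 0.0]
contact_force: [-0.6, -0.1, 0.4]
grip_width: 91.9
finger_force: 0.0
[506.63714555 254.09190791 112.49400676]
[[292.06471809 262.97895404]
 [292.21196811 243.66652591]]
```

View pics/g1.png

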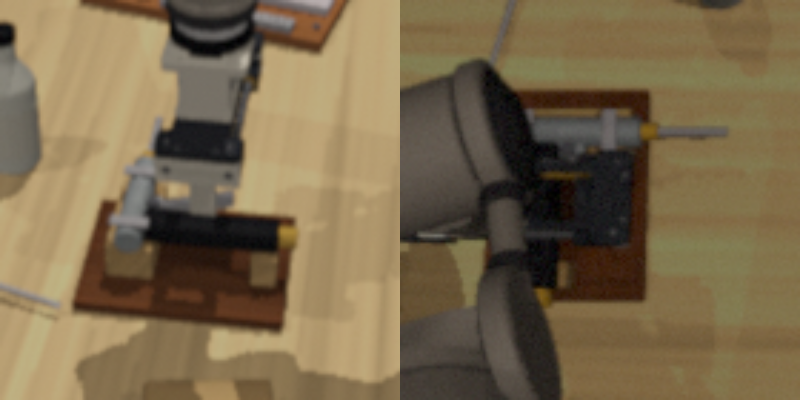

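The side view (left) shows the near finger straddling the grip at about its middle, clear of barrel and blocks. The top view (right) agrees.

```bash
python3 -m jog '[[0,0,0,0,0,0],[0,0,15,0,0,0],[0,0,15,0,0,0],[0,0,15,0,0,0],[0,0,0,0,0,0]]' 100;python3 -m jog '[[0,0,12,0,0,0],[0,0,12,0,0,0],[0,0,0,0,0,0],[0,0,0,0,0,0]]' 100
```

```text
time: 4.1
tool_pos: [509.4, 254.7, 71.9]
tcp_rot: [3.141, 0.0, -0.0]
contact_force: [-0.5, -1.3, -0.9]
grip_width: 91.6
finger_force: 0.0
time: 4.5
tool_pos: [509.4, 254.9, 47.6]
tcp_rot: [3.141, 0.0, -0.0]
contact_force: [0.0, 0.4, 0.1]
grip_width: 91.5
finger_force: 0.0
```

```bash
python3 -m jog '[[0,-2,7,0,0,0],[0,0,0,0,0,0]]' 100;python3 -m jog '[[0,0,0,0,0,0],[0,0,0,0,0,0],[0,0,0,0,0,0],[0,0,0,0,0,0],[0,0,0,0,0,0],[0,0,0,0,0,0],[0,0,0,0,0,0],[0,0,0,0,0,0],[0,0,0,0,0,0],[0,0,0,0,0,0]]' 40
```

```text
time: 4.7
tool_pos: [509.1, 257.0, 40.1]
tcp_rot: [3.141, 0.001, -0.0]
contact_force: [-0.2, 0.3, -0.5]
grip_width: 91.7
finger_force: 0.0
time: 5.7
tool_pos: [508.1, 257.7, 40.2]
tcp_rot: [-3.141, 0.002, -0.0]
contact_force: [-4.0, 3.3, -1.9]
grip_width: 43.5
finger_force: 29.5
```

```bash
python3 -m jog '[[0,0,0,0,0,0],[0,0,0,0,0,0],[0,0,0,0,0,0],[0,0,0,0,0,0],[0,0,0,0,0,0]]' 40;python3 -m jog '[[0,0,0,0,0,0],[0,0,0,0,0,0],[0,0,0,0,0,0],[0,0,0,0,0,0],[0,0,0,0,0,0],[0,0,0,0,0,0],[0,0,0,0,0,0],[0,0,0,0,0,0],[0,0,0,0,0,0],[0,0,0,0,0,0]]' 100
```

```text
time: 6.2
tool_pos: [508.1, 257.7, 40.2]
tcp_rot: [-3.141, 0.002, -0.0]
contact_force: [-3.4, 2.6, -1.6]
grip_width: 43.6
finger_force: 29.5
time: 7.2
tool_pos: [509.3, 257.0, 40.6]
tcp_rot: [3.142, 0.0, -0.0]
contact_force: [0.1, 0.3, 0.9]
grip_width: 91.6
finger_force: 0.0
```

Squeezed to full travel width (43.6 mm) and released. Up now, then a look at the trigger and the jig from here.

```bash
python3 -m jog '[[0,0,20,0,0,0]]' - >/dev/null 2>&1 <<<'' ; true; python3 - <<'E'
from plant import bot
print(bot.get_obs()["tool_pos"])
E
```

```text
[511.23880312 257.66673316  22.68745199]
```

I typed that row with the wrong sign: +20 is down. The tool is still above the 14 mm base plate, so I'll go up now.

```bash
python3 -m jog '[[0,0,-20,0,0,0],[0,0,-40,0,0,0],[0,0,-45,0,0,0],[0,0,-45,0,0,0],[0,0,-50,0,0,0],[0,0,0,0,0,0]]' 100; python3 - <<'E'
from h import *
b=bot.capture("side")[:,:,::-1]; print(bot.outline_of("trigger","side")[0]["pixel"])
cv2.imwrite("pics/s2.png",cv2.resize(b[210:330,220:360],(560,480)))
E
```

```text
time: 7.9
tool_pos: [512.5, 258.2, 228.3]
tcp_rot: [-3.137, -0.013, -0.0]
contact_force: [0.0, 0.0, 0.3]
grip_width: 91.8
finger_force: 0.0
[289.4, 248.6]
```

View pics/s2.png

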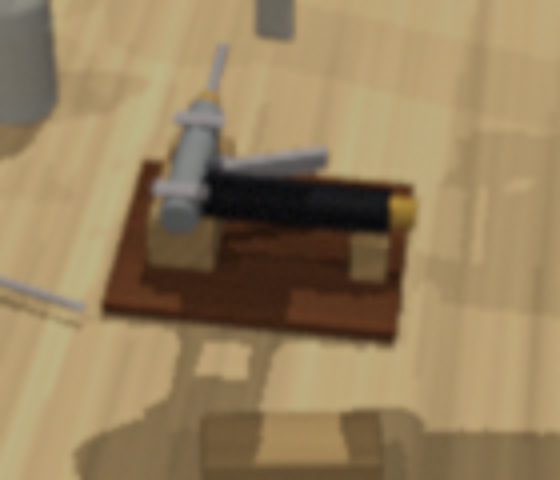

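The trigger lever stands out from the grip again (crop tip near (325,155)), as at the start, and nothing has moved. Next is the jig.

```bash
python3 -m jog '[[6,49,0,0,0,0],[6,49,0,0,0,0],[6,49,0,0,0,0],[6,49,0,0,0,0],[6,49,0,0,0,0],[6,49,0,0,0,0],[6,49,0,0,0,0],[6,49,0,0,0,0],[6,49,0,0,0,0],[6,49,0,0,0,0]]' 100;  python3 -m jog '[[0,0,0,0,0,-0.136],[0,0,0,0,0,-0.136],[0,0,0,0,0,-0.136],[0,0,0,0,0,-0.137],[0,0,0,0,0,-0.137],[0,0,0,0,0,-0.137],[0,0,0,0,0,-0.137],[0,0,0,0,0,-0.136],[0,0,0,0,0,-0.136],[0,0,0,0,0,-0.136],[0,0,0,0,0,0]]' 100; python3 - <<'E'
from h import *
b=bot.capture("side")[:,:,::-1]; a=bot.capture("top")[:,:,::-1]
cv2.imwrite("pics/s3.png",cv2.resize(b[135:215,230:360],(800,492),interpolation=cv2.INTER_CUBIC))
E
```

```text
time: 9.0
tool_pos: [568.4, -234.7, 218.4]
tcp_rot: [-3.14, 0.003, -0.0]
contact_force: [1.0, 0.1, -0.5]
grip_width: 91.7
finger_force: 0.0
time: 10.1
tool_pos: [568.6, -232.7, 218.5]
tcp_rot: [-3.138, -0.001, 1.365]
contact_force: [-0.7, 0.5, -0.5]
grip_width: 91.8
finger_force: 0.0
```

View pics/s3.png

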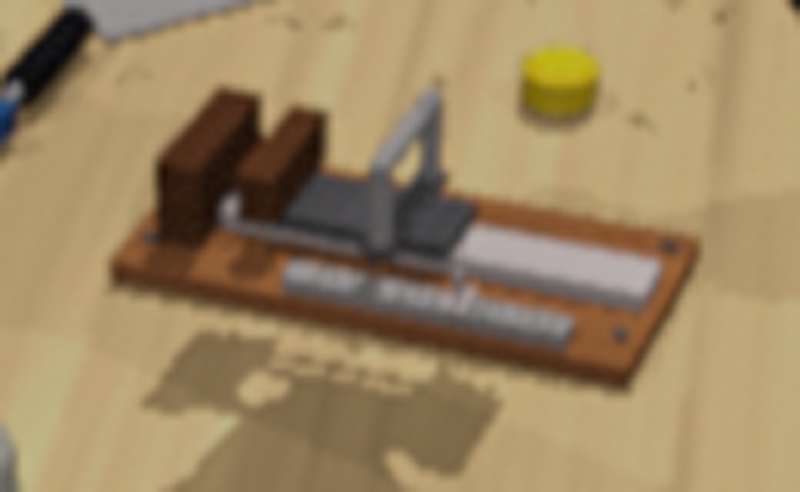

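The side crop (6.15×, offset 230,135) shows the bow bar from (382,165) to (435,97), the pointer near (378,255) and the clip blade near (465,280).

```bash
python3 - <<'E'
from h import *
from scipy.optimize import least_squares
yaw=-.206; e=np.array([np.cos(yaw),np.sin(yaw)]); n=np.array([-e[1],e[0]]); o=np.array([570.9,-235.8])
J=lambda W:[round(float((W[:2]-o)@v),1) for v in(e,n)]
S=lambda c,r:(230+c/6.154,135+r/6.154)
def tri(pt,ps):
    r=least_squares(lambda X:np.r_[(w2px("top",X)-pt).ravel(),(w2px("side",X)-ps).ravel()],[550,-200,40]);return r.x,r.fun.round(1)
X,f=tri((346.6,240),S(465,278)); print("clip",X.round(1),J(X),f)
Z=lambda c,r:(330+c/6.5,200+r/6.5)
for nm,pt,ps in(("bar +y",Z(210,110),S(382,165)),("bar -y",Z(440,163),S(435,97))):
    X,f=tri(pt,ps); print(nm,X.round(1),J(X),f)
for p,z in((S(378,255),39),(S(465,265),46),(S(465,292),30)):
    W=px2w("side",[p],z)[0]; print(W.round(1),J(W))
for p,z in((Z(108,260),38),): W=px2w("top",[p],z)[0]; print(W.round(1),J(W))
m=bot.outline_of("index_mark","side")
for k in m[:2]: print(k["p"],k["pixel"])
E
```

```text
clip [ 526.6 -162.3   45.8] [-58.4, 62.9] [ 0.   0.4 -0.5 -0.1]
bar +y [ 580.  -194.3   96.1] [0.4, 42.5] [ 0.   0.6 -0.8 -0.1]
bar -y [ 561.7 -283.6   92.2] [0.8, -48.7] [ 0.   0.5 -0.8 -0.1]
[ 578.4 -189.6   39. ] [-2.1, 46.7]
[ 526.7 -175.5   46. ] [-55.7, 50.0]
[ 525.9 -172.3   30. ] [-57.0, 53.0]
[ 528.2 -163.5   38. ] [-56.5, 62.0]
```

```bash
python3 -m jog '[[-2.5,1.5,40,0,0,0],[0,0,40,0,0,0],[0,0,30,0,0,0],[0,0,15,0,0,0],[0,0,15,0,0,0],[0,0,0,0,0,0],[0,0,0,0,0,0]]' 100;python3 -m jog '[[0,0,0,0,0,0],[0,0,0,0,0,0],[0,0,0,0,0,0],[0,0,0,0,0,0],[0,0,0,0,0,0],[0,0,0,0,0,0],[0,0,0,0,0,0],[0,0,0,0,0,0],[0,0,0,0,0,0],[0,0,0,0,0,0],[0,0,0,0,0,0],[0,0,0,0,0,0]]' 0
```

```text
time: 10.95
tool_pos: [570.2, -235.9, 80.7]
tcp_rot: [-3.141, -0.0, 1.362]
contact_force: [0.3, 0.6, -0.7]
grip_width: 92.1
finger_force: 0.0
time: 12.15
tool_pos: [571.1, -236.1, 80.7]
tcp_rot: [3.14, 0.0, 1.364]
contact_force: [5.1, -0.2, -3.4]
grip_width: 12.7
finger_force: 30.0
```

```bash
python3 -m jog '[[0,-3,0,0,0,0],[0,-5,0,0,0,0],[0,-5,0,0,0,0],[0,-6,0,0,0,0],[0,-6,0,0,0,0],[0,-6,0,0,0,0],[0,-6,0,0,0,0],[0,-6,0,0,0,0],[0,-4,0,0,0,0],[0,-3,0,0,0,0],[0,0,0,0,0,0],[0,0,0,0,0,0]]' 0; python3 - <<'E'
from h import *
b=bot.capture("side")[:,:,::-1]
cv2.imwrite("pics/s4.png",cv2.resize(b[135:215,230:360],(800,492),interpolation=cv2.INTER_CUBIC))
E
```

```text
time: 13.35
tool_pos: [523.4, -225.7, 80.8]
tcp_rot: [3.137, 0.0, 1.364]
contact_force: [10.7, -0.6, -7.8]
grip_width: 13.2
finger_force: 30.0
```

View pics/s4.png

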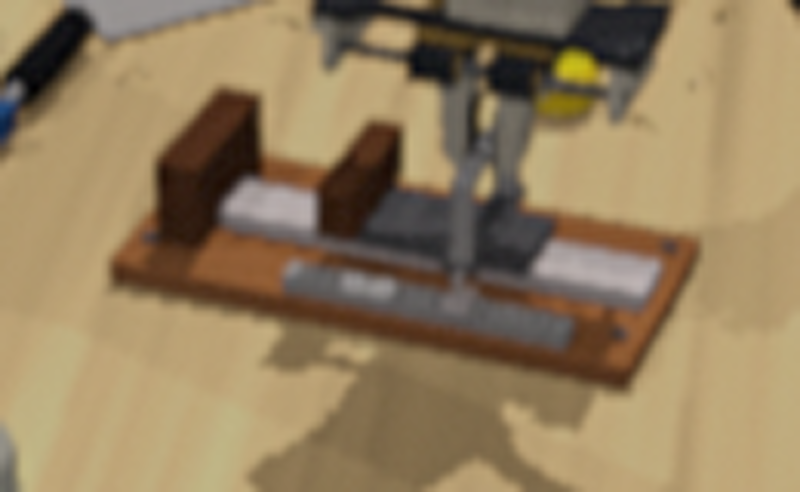

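The pointer (near (458,278)) is just short of the clip (near (462,297)). I'll check the remainder by overlay on an enlarged crop.

```bash
python3 - <<'E'
from h import *
b=bot.capture("side")[:,:,::-1]; s=20; c0,r0=285,165
z=cv2.resize(b[r0:r0+30,c0:c0+38],None,fx=s,fy=s,interpolation=cv2.INTER_CUBIC)
z=np.clip(z*1.3,0,255).astype(np.uint8)
yaw=-.206; e=np.array([np.cos(yaw),np.sin(yaw)]); n=np.array([-e[1],e[0]]); o=np.array([570.9,-235.8])
W=lambda x,y,zz:np.r_[o+e*x+n*y,zz]
def seg(A,B,col):
    p=((w2px("side",[A,B])-[c0,r0]+.5)*s).astype(int); cv2.line(z,tuple(map(int,p[0])),tuple(map(int,p[1])),col,1)
seg(W(-48.4,40,39),W(-48.4,57,39),(0,0,255))
for x,col in((-52,(255,0,0)),(-57,(0,255,0)),(-62,(255,255,0))): seg(W(x,62,30),W(x,62,48),col)
cv2.imwrite("pics/s5.png",z)
E
```

```text
(no output)
```

View pics/s5.png

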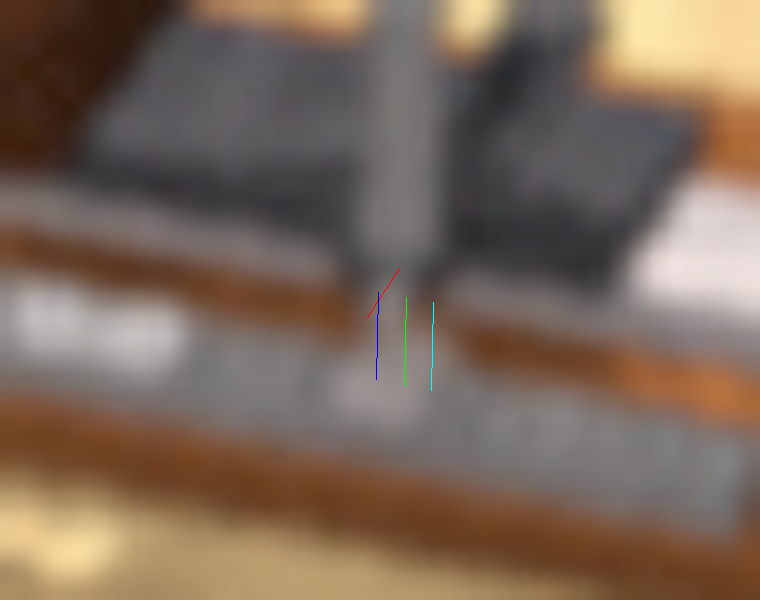

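```bash
python3 - <<'E'
from h import *
s=20;c0,r0=285,165
yaw=-.206; e=np.array([np.cos(yaw),np.sin(yaw)]); n=np.array([-e[1],e[0]]); o=np.array([570.9,-235.8])
J=lambda W:[round(float((W[:2]-o)@v),1) for v in(e,n)]
W=lambda x,y,zz:np.r_[o+e*x+n*y,zz]
inv=lambda c,r:((c/s)-.5+c0,(r/s)-.5+r0)
for nm,p,z in(("foot",(380,383),31),("foot",(380,383),34),("blade",(387,315),46),("blade",(387,315),40),("scale left end",(0,310),28),("left foot?",(335,370),31),("right",(425,395),31)): print(nm,J(px2w("side",[inv(*p)],z)[0]))
for y in(40,42,45): print("post",((w2px("side",[W(-48.4,y,60)])-[c0,r0]+.5)*s).round())
# top view of original: clip sub-pixel by brightness along the scale
im=cv2.imread("pics/top0.png").astype(float)
for y in(58,62,66,70):
    xs=np.arange(-75,-35,1.5); p=w2px("top",[W(x,y,31) for x in xs]).astype(np.float32)
    v=cv2.remap(im[:,:,0].astype(np.float32),p[:,0].reshape(1,-1),p[:,1].reshape(1,-1),cv2.INTER_LINEAR)[0]
    print(y,list(zip(xs.round(0).astype(int),v.astype(int))))
E
```

```text
foot [-53.3, 64.3]
foot [-54.8, 68.7]
blade [-54.7, 65.5]
blade [-51.8, 56.5]
scale left end [18.6, 61.0]
left foot? [-44.7, 63.1]
right [-61.9, 65.2]
post [[402. 166.]]
post [[398. 172.]]
post [[393. 181.]]
58 [(np.int64(-75), np.int64(94)), (np.int64(-74), np.int64(95)), (np.int64(-72), np.int64(94)), (np.int64(-70), np.int64(91)), (np.int64(-69), np.int64(88)), (np.int64(-68), np.int64(89)), (np.int64(-66), np.int64(93)), (np.int64(-64), np.int64(91)), (np.int64(-63), np.int64(88)), (np.int64(-62), np.int64(95)), (np.int64(-60), np.int64(101)), (np.int64(-58), np.int64(104)), (np.int64(-57), np.int64(106)), (np.int64(-56), np.int64(104)), (np.int64(-54), np.int64(109)), (np.int64(-52), np.int64(115)), (np.int64(-51), np.int64(114)), (np.int64(-50), np.int64(111)), (np.int64(-48), np.int64(106)), (np.int64(-46), np.int64(100)), (np.int64(-45), np.int64(96)), (np.int64(-44), np.int64(94)), (np.int64(-42), np.int64(94)), (np.int64(-40), np.int64(93)), (np.int64(-39), np.int64(93)), (np.int64(-38), np.int64(94)), (np.int64(-36), np.int64(95))]
62 [(np.int64(-75), np.int64(92)), (np.in
[... 1790 characters left out ...]
), np.int64(77)), (np.int64(-68), np.int64(76)), (np.int64(-66), np.int64(77)), (np.int64(-64), np.int64(78)), (np.int64(-63), np.int64(79)), (np.int64(-62), np.int64(89)), (np.int64(-60), np.int64(97)), (np.int64(-58), np.int64(96)), (np.int64(-57), np.int64(89)), (np.int64(-56), np.int64(79)), (np.int64(-54), np.int64(81)), (np.int64(-52), np.int64(90)), (np.int64(-51), np.int64(98)), (np.int64(-50), np.int64(105)), (np.int64(-48), np.int64(98)), (np.int64(-46), np.int64(92)), (np.int64(-45), np.int64(86)), (np.int64(-44), np.int64(81)), (np.int64(-42), np.int64(79)), (np.int64(-40), np.int64(79)), (np.int64(-39), np.int64(80)), (np.int64(-38), np.int64(79)), (np.int64(-36), np.int64(80))]
```

The foot spans jig x −61.5 to −46, so the clip is at about −54. The bar is at about −49, so I'll pull another 5 mm.

```bash
python3 -m jog '[[0,-2.5,0,0,0,0],[0,-2.5,0,0,0,0],[0,0,0,0,0,0],[0,0,0,0,0,0],[0,0,0,0,0,0],[0,0,0,0,0,0],[0,0,0,0,0,0],[0,0,0,0,0,0],[0,0,0,0,0,0],[0,0,0,0,0,0]]' 0; python3 - <<'E'
from h import *
b=bot.capture("side")[:,:,::-1]; s=20; c0,r0=285,165
z=cv2.resize(b[r0:r0+30,c0:c0+38],None,fx=s,fy=s,interpolation=cv2.INTER_CUBIC)
z=np.clip(z*1.3,0,255).astype(np.uint8)
yaw=-.206; e=np.array([np.cos(yaw),np.sin(yaw)]); n=np.array([-e[1],e[0]]); o=np.array([570.9,-235.8])
W=lambda x,y,zz:np.r_[o+e*x+n*y,zz]
x=float((bot.get_obs()["tool_pos"][:2]-o)@e); print(x)
for A,B,col in((W(x,40,39),W(x,57,39),(0,0,255)),(W(-54,54,30),W(-54,76,30),(0,255,0))):
    p=((w2px("side",[A,B])-[c0,r0]+.5)*s).astype(int).tolist(); cv2.line(z,tuple(p[0]),tuple(p[1]),col,1)
cv2.imwrite("pics/s6.png",z)
E
```

```text
time: 14.45
tool_pos: [518.8, -224.8, 80.8]
tcp_rot: [3.137, 0.0, 1.364]
contact_force: [12.0, -0.2, -7.9]
grip_width: 13.2
finger_force: 30.0
-53.28171754870618
```

View pics/s6.png

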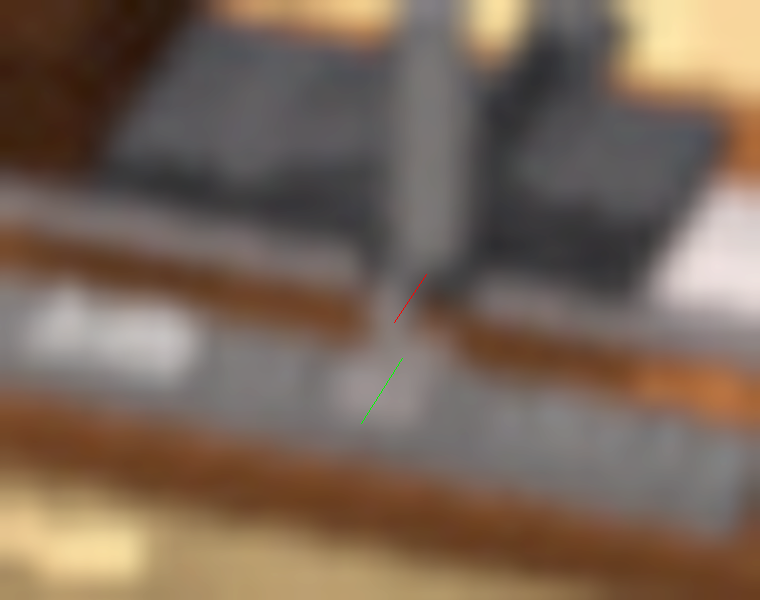

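The pointer line (at about −53.5 to −54) meets the clip's centre line through the foot at (380,390). The arm is still, with a 30 N grip, so I'm handing in.

```bash
python3 -c "
from plant import bot
print(bot.close_job())"
```

```text
the job is handed in; nothing more can be done
None
```

I squeezed the air gun's trigger fully in and saw it spring back, then pulled the jaw to the index clip (pointer within about 1–2 mm by the cameras) and handed the job in at 14.5 s with the bow handle still held at 30 N; the verdict wasn't shown, I didn't touch the four bystanders, and one mistyped row briefly dipped the open gripper 20 mm beside the gun with no sign of contact.

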